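Slide the plate carrier through the sprung gate of the dust dock

TASK

Take the plate carrier by its handle and slide it nose first, flat on the bench, through the sprung gate of the plate dock and under the hood. Push gently until its nose has pushed the hidden buffer shoe all the way back to its firm end, without ramming it, then let go and back off so that the gate swings shut behind the carrier. Leave the other things on the bench where they are.

Things in the scene. Friction and masses are not known exactly. Their poses are not given: they have to be found in the camera images.
- dock: Plate dock: low metal fixture fixed on the bench, 290 x 78 mm, no floor. Origin: on the bench in the middle of its gateway; +x points INTO the dock (the carrier's way in). Open-topped porch to x = 105 mm: walls 32 mm high, 68 mm apart inside; they funnel to 52 mm apart at x = 150; from there to x = 290 a hood covers the channel (underside 32 mm, top 36 mm up, back closed).
- gate (a joint): Thin steel gate across the porch mouth (dock x = 0): one leaf 63 mm wide, 5 to 31 mm above the bench, on a vertical spring hinge at dock y = +33 mm. 0 = shut; grows as it swings inwards (to dock +x), up to 1.5 rad. The spring shuts it: 1 N at the free edge to start it, 2.5 N wide open. It needs 65 mm of free porch behind it to swing shut.
- gate_mouth (a point): Middle of the gateway, 16 mm above the bench, at dock x = 0, y = 0.
- shoe (a joint): Buffer shoe, a 44 mm wide block deep under the hood, out of sight: a friction slide pushed along dock +x by the carrier's nose; it stays where left. 0 = as found, 0.006 m = its firm end. At 0 its face lies 203 to 241 mm into the dock (dock x), different each time and not measured: feel for it. It gives way at about 5 N and stands firm at its end.
- carrier: Plate carrier: steel sled 140 x 46 x 10 mm with a 92 x 38 x 3 mm copper plate fixed on it and an upright black bar handle. Mass about 0.28 kg. Origin: centre of its underside; +x points to its nose, z up. It slides flat on the bench.
- handle (a point): Point on the carrier's upright bar handle, 64 mm above the underside, 50 mm behind the carrier's origin. The bar is 30 mm long (carrier x), 12 mm thick (carrier y), and reaches up to 80 mm.
- nose (a point): Middle of the carrier's front end, 70 mm ahead of its origin, 5 mm above the underside.
- bottle: Black dispenser bottle, 80 mm across, 210 mm tall. Origin: centre of underside. Bystander.
- towel_roll: White paper roll standing upright, 110 mm across, 220 mm tall. Origin: centre of underside. Bystander.
- ink_can: Low ink can, 74 mm across, 55 mm tall. Origin: centre of underside. Bystander.
- ink_jar: Low glass jar, 60 mm across, 40 mm tall. Origin: centre of underside. Bystander.
- ink_knife: Ink knife (spatula) lying flat along its own x, about 280 mm. Bystander.
- burnisher: Burnisher with a handle, lying along its own x, about 200 mm. Bystander.
- spare_plate: Loose copper plate 100 x 70 x 6 mm, lying flat. Origin: centre of underside. Bystander.

How it is judged:
On the way, in this order (a step that is already met when the one before it is completed fails the run):
1. the carrier's nose is inside the porch, low, holding the gate open (value of joint gate above 0.6 rad and x of nose in the frame of dock between 0.05 and 0.18 m and height (world z) of nose below 0.03 m), for 0.1 s.
2. the nose has pushed the buffer shoe home (value of joint shoe above 0.0045 m and x of nose in the frame of dock above 0.2 m), for 0.2 s.
At the end, for the whole second after the job is handed in: The carrier lies flat and at rest in the dock (tilt under 0.08 rad), its nose under the hood more than 200 mm past the gateway and within 8 mm of the dock's centre line, the buffer shoe is home (pushed in by more than 4.5 of its 6 mm), and the gate is shut (under 0.1 rad) (all of step 2 and value of joint gate below 0.1 rad and y of nose in the frame of dock between -0.008 and 0.008 m and angle between carrier's own z axis and vertical below 0.08 rad and height (world z) of carrier below 0.006 m and linear speed of carrier below 0.02 m/s); the robot touches nothing.
It fails at once if the buffer shoe is rammed: more than 20 N on it (contact force between carrier and shoe above 20 N).
It fails at once if the dock or its gate is pushed or struck with more than 25 N (contact force between anything else and dock above 25 N).
It fails at once if another thing on the bench is moved by more than 20 mm (distance of any of bottle, towel_roll, ink_can, ink_jar, ink_knife, burnisher, spare_plate from where it was at the start of the episode above 0.02 m).
It also fails if it takes over 67 s, if anything falls off the work surface, if the arm or the gripper's body presses on something with over 40 N, if the wrist force passes 120 N, or if a joint passes its speed limit or range.

ROBOT

A 6-joint arm with a two-finger parallel gripper is mounted at the origin on the work surface. World frame = base frame: x ahead of the robot, y to its left, z up, the work surface at z = 0. Lengths are in m, angles in rad, forces in N, time in s.
With the tool pointing down it reaches from about 0.25 to 0.85 m from the base axis. Payload 12.5 kg.
Tool frame: the origin (TCP) lies between the finger pads; the fingertips stand 19 mm ahead of it and the grasp point (between the pads) is the TCP; z points along the fingers, x is the direction in which the jaws open and shut, and the axes are right-handed (so a half turn about z gives the same grasp; the last joint's range is limited). The gripper opens to 93 mm and grips with 3 to 60 N. Pads are 15 mm wide; open, the fingers measure 128 mm over their backs; the gripper's body (75 mm by 188 mm) begins 65 mm behind the grasp point.
Start: joints at [-1.369, 0.351, 1.652, -0, 1.139, -0.085], TCP at [0.156, -0.528, 0.2] pointing down, gripper open.
Joint ranges: [-2.75, 2.75], [-0.79, 2.1], [0.01, 2.65], [-1.57, 4.71], [0.07, 3.14], [-2.87, 2.87]. Speed limits (rad/s): [2.22, 2.22, 2.79, 3.14, 3.14, 3.14].

INTERFACE

Orientations are given as a rotation vector (axis times angle).
In Python, from plant import env gives the robot as it stands. The module is installed in compiled form; this text tells all that it offers.
- The arm moves only by the tool send_rows, never from a script. Its argument "steps" is one flat list of numbers, 7 for each row, row after row: the shift along the tool's x, y, z normalised to -1 to 1, where 1 is 0.25 m, then the turn, a rotation vector about the tool's x, y, z normalised to -1 to 1, where 1 is 90 degrees, then the gripper's target within -1 to 1 (shut at 1, half-way at 0, fully open at -1). In form: [x, y, z, wx, wy, wz, fingers, x, y, z, wx, wy, wz, fingers, ...]. A call has 1 to 12 rows; each row is the pose to reach, as a shift and turn from the pose commanded when the call began, along the tool's axes at that moment; what a row does not reach only later rows make up. A row lasts 1/8 s, in which the tool goes at most 62.5 mm and 10.7 degrees, less where a joint would pass 70% of its speed; a pose out of reach is approached as far as the arm can. A call with a number of a shift or a turn outside -1 to 1 is refused whole. A call with a gripper value outside its range is refused whole. The fingers move at their own pace and stop on an object; "grip_force" is the grip in N (left out, the last holds). Time passes only in rows, so rows that repeat a pose let the fingers close. It gives the time, the measured TCP pose, the force and the opening at its end, in the units of the state.
- env.state(): the state, without advancing time (a new reading comes with each control period).
- env.read_camera(name): name is "side" or "top" or "wrist"; returns (picture, depth): 384x512x3 uint8, red, green, blue; 384x512 float32, m along the optical axis (not along the pixel's ray), 0 where there is no reading.
- env.calibration(name): a dict with "vfov" (degrees; the focal length in pixels is half the picture's height over the tangent of half this angle, whatever the lens; pixels are square), "cx", "cy" (the principal point, pixels), "R" (3x3) and "t" (3): a world point X has camera coordinates R X + t; the wrist camera has in their place "hand_eye" (4x4, takes a point from camera to tool coordinates, whose origin is the TCP and whose axes are the tool frame's). Camera axes: x right, y down, z forward; pixel columns grow to the right and rows downward; lengths in m; the calibration is good to about 2 mm. A picture is of the moment at which its call begins: read the wrist's pose just before it. calibration takes no time and is no camera call.
- env.close_job(): hands the job in, once; it reports no verdict.
Trained networks look in the newest picture that a camera, given by its name, has taken for a name from the list of things; names that differ only in an ending like _2 or _b are one class to them, and where a whole thing is asked for, a point or a joint stands for the part that bears it (a point fixed in the world has none). Each returns a list of dicts, best first, with "confidence" (0 to 1); they miss things now and then, are a little off and sometimes report something else, mostly with a low value. They report only what shows in the picture. A call takes as long as a camera call.
- env.regions_of(camera, label): "region" (384x512 bool, what is visible of it) and "centre" ([row, column] in pixels, amid what is visible of it).
The state is a dict: "time_s": time; "q": joint angles; "joint_velocities": joint speeds; "tau": joint torques, N m; "ee_pos": TCP position; "tool_rot": TCP orientation; "contact_force": force on the tool from outside, world axes, zero at the start; "torque": the same for the moment, N m; "gripper_width": finger opening in m.
Only numpy, scipy, OpenCV 4.12 (cv2) and the standard library are available. Lean on these libraries where they do the work, as an engineer would, in place of code of your own. Each camera call takes 0.05 s, during which the arm holds its last target. There are 200 camera calls.

## Working session

There is one attempt and no reset: what is moved stays moved. The work goes in short steps, Python scripts to look and compute and a tool call to move; the robot and the scene stay as the last step left them, time stands still between calls to the robot, and variables do not carry over. Pictures are saved under pics/ and viewed, about 8 in all and at most 12, crops included, and the job is handed in when it is done.

Besides the shell and the picture viewer there is one more tool, called after "Call:" in YAML: its name, and indented under it one key for each argument. send_rows: Moves the arm, as the interface text tells. Its arguments: {"type":"object","properties":{"steps":{"type":"array"},"grip_force":{"type":"number"}},"required":["steps"]}

```bash
mkdir -p pics; cat > h.py <<'E'
import numpy as np,cv2
from scipy.spatial.transform import Rotation as Ro
from plant import env
def cal(name,st=None):
    c=env.calibration(name); f=192/np.tan(np.radians(c["vfov"])/2)
    if "R" in c: R=np.array(c["R"]);t=np.array(c["t"]); M=np.eye(4);M[:3,:3]=R.T;M[:3,3]=-R.T@t
    else:
        T=np.eye(4);T[:3,:3]=Ro.from_rotvec(st["tool_rot"]).as_matrix();T[:3,3]=st["ee_pos"];M=T@np.array(c["hand_eye"])
    return f,c["cx"],c["cy"],M
def cloud(name):
    st=env.state(); p,d=env.read_camera(name); f,cx,cy,M=cal(name,st)
    v,u=np.mgrid[:384,:512]
    P=np.stack([(u-cx)/f*d,(v-cy)/f*d,d],-1)@M[:3,:3].T+M[:3,3]
    P[d==0]=np.nan
    return p,d,P
E
python3 - <<'E'
from h import *
print(env.state())
for n in ["top","side"]:
    p,d,P=cloud(n); print(n,env.calibration(n)); cv2.imwrite(f"pics/{n}0.png",p[:,:,::-1]); np.savez(f"{n}0.npz",p=p,P=P)
    for l in ["dock","gate","carrier","handle","bottle","towel_roll","ink_can","ink_jar","ink_knife","burnisher","spare_plate"]:
        for r in env.regions_of(n,l)[:2]:
            m=r["region"]; Q=P[m]; Q=Q[~np.isnan(Q[:,0])]
            print(l,round(r["confidence"],2),np.round(r["centre"]),m.sum(),np.round(np.median(Q,0),3),np.round(Q.min(0),3),np.round(Q.max(0),3))
            if l in("dock","carrier","handle") : np.save(f"{n}_{l}.npy",m) if r["confidence"]>.5 else 0
E
```

```text
{'time_s': 0.0, 'q': array([-1.36858478e+00,  3.51246124e-01,  1.65239324e+00,  1.62752332e-05,
        1.13908506e+00, -8.45951272e-02]), 'joint_velocities': array([-5.12155446e-04, -1.16702392e-03, -8.40766559e-04,  1.76535981e-06,
        1.34329242e-03,  1.33115948e-04]), 'tau': array([-1.00859867e-03, -4.97318673e+01, -2.85254771e+01,  6.97641028e-02,
        2.56099273e-02, -1.00319567e-04]), 'ee_pos': array([ 0.15555135, -0.52718351,  0.19970775]), 'tool_rot': array([-2.51549289e+00,  1.88071934e+00,  1.31305621e-03]), 'contact_force': array([-1.11411144, -0.11368765,  0.22903716]), 'torque': array([-0.02268808, -0.04345735,  0.05750329]), 'gripper_width': 0.09309856696195919}
top {'vfov': 57.06237669363999, 'cx': 253.99154462265665, 'cy': 191.7254043302024, 'R': array([[ 0.01586103, -0.99982121,  0.01029407],
       [-0.99465329, -0.0168281 , -0.1018904 ],
       [ 0.10204542, -0.00862295, -0.99474237]]), 't': array([0.0305297 , 0.54687799, 1.0781308 ])}
dock 0.88 [183. 193.] 1459 [0.568 0.238 0.035] [ 0.524  0.037 -0.003] [0.658 0.328 0.042]
dock 0.46 [236. 275.] 281 [ 0.413
[... 2041 characters left out ...]
.401 0.538 0.213]
towel_roll 0.65 [154. 219.] 261 [ 0.751 -0.228  0.006] [ 0.689 -0.413 -0.002] [ 0.817 -0.16   0.024]
towel_roll 0.64 [300. 241.] 4764 [0.508 0.557 0.18 ] [ 0.46   0.259 -0.001] [0.588 0.576 0.225]
ink_can 0.56 [174. 212.] 427 [ 0.737 -0.049  0.045] [ 0.705 -0.186  0.   ] [ 0.794 -0.031  0.061]
ink_jar 0.56 [193. 302.] 271 [ 0.413 -0.014  0.035] [ 0.386 -0.11  -0.001] [0.441 0.    0.044]
ink_knife 0.66 [158. 221.] 212 [ 0.759 -0.22   0.005] [ 0.694 -0.403 -0.001] [ 0.808 -0.106  0.055]
burnisher 0.53 [208. 195.] 177 [0.749 0.136 0.023] [0.736 0.076 0.001] [0.766 0.186 0.029]
spare_plate 0.65 [138. 322.] 223 [ 0.346 -0.435  0.006] [ 0.292 -0.503 -0.004] [ 0.401 -0.392  0.013]
```

```bash
python3 - <<'E'
from h import *
z=np.load("top0.npz");p=z["p"];P=z["P"]
for n in ["dock","carrier"]:
    m=np.load(f"top_{n}.npy"); Q=P[m];Q=Q[~np.isnan(Q[:,0])]
    sels={"dock":[(.028,.05),(.033,.05)],"carrier":[(.006,.02),(.05,.1)]}[n]
    for a,b in sels:
        q=Q[(Q[:,2]>a)&(Q[:,2]<b)]; print(n,a,len(q),cv2.minAreaRect((q[:,:2]*1000).astype(np.float32)),np.median(q[:,2]))
        e=np.percentile(q,[1,99],axis=0); print(e)
img=cv2.resize(p[100:280,130:430],None,fx=2.66,fy=2.66,interpolation=cv2.INTER_CUBIC)
cv2.imwrite("pics/top_crop.png",img[:,:,::-1])
E
```

```text
dock 0.028 1231 ((578.5756225585938, 183.14443969726562), (78.56773376464844, 290.09344482421875), 7.5117621421813965) 0.0359441918468999
[[0.52603042 0.05566573 0.02918675]
 [0.62975688 0.32525199 0.040883  ]]
dock 0.033 1062 ((578.5020751953125, 182.40220642089844), (78.1133804321289, 288.37860107421875), 7.305033206939697) 0.036285591182769084
[[0.52744173 0.08142791 0.03316547]
 [0.62548557 0.32508142 0.04092924]]
carrier 0.006 540 ((594.4146118164062, -226.7959747314453), (46.13813781738281, 140.1427001953125), 8.587986946105957) 0.01209346831543534
[[ 0.56622297 -0.29230605  0.00631732]
 [ 0.62324211 -0.15847103  0.01752493]]
carrier 0.05 55 ((601.8040771484375, -275.5611572265625), (11.907692909240723, 29.86308479309082), 9.029653549194336) 0.0778080042846967
[[ 0.59429492 -0.28863976  0.05132111]
 [ 0.60633829 -0.26083567  0.08293431]]
```

View pics/top_crop.png

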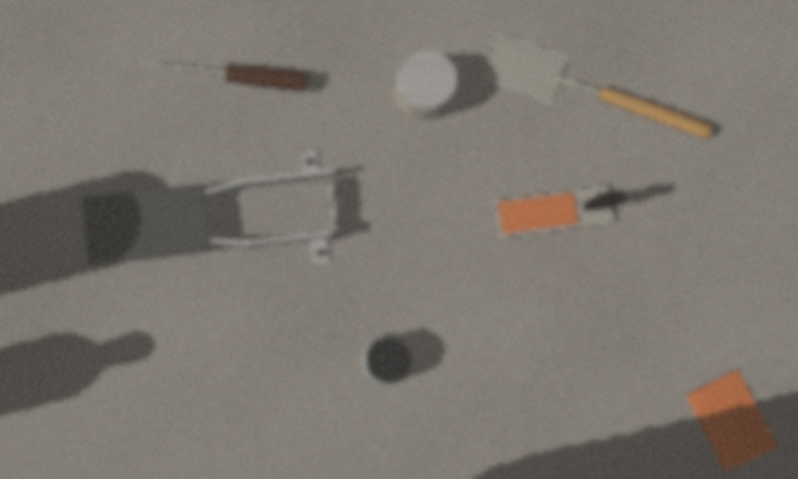

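```bash
cat >> h.py <<'E'
def goal(pos,ang,st=None):
    """pos world, ang: carrier heading from +y (rad). prints normalised shift/turn from current pose"""
    st=st or env.state(); R=Ro.from_rotvec(st["tool_rot"]); x=np.array([np.cos(ang),np.sin(ang),0])
    if R.as_matrix()[:,0]@x<0: x=-x
    z=np.array([0,0,-1.]); G=Ro.from_matrix(np.stack([x,np.cross(z,x),z],1))
    s=R.inv().apply(np.array(pos)-st["ee_pos"])/.25; w=(R.inv()*G).as_rotvec()/(np.pi/2)
    print("shift",np.round(s,3),"turn",np.round(w,3)); return s,w
def heading(st):
    x=Ro.from_rotvec(st["tool_rot"]).as_matrix()[:,0]; return np.degrees(np.arctan(x[1]/x[0]))
E
python3 - <<'E'
from h import *
st=env.state(); print(Ro.from_rotvec(st["tool_rot"]).as_matrix().round(3))
goal([.602,-.276,.15],np.radians(8.7))
# refine dock axis
z=np.load("top0.npz");P=z["P"];Q=P[np.load("top_dock.npy")];Q=Q[~np.isnan(Q[:,0])]
a=np.radians(7.5);ex=np.array([-np.sin(a),np.cos(a)]);ey=np.array([-np.cos(a),-np.sin(a)])
q=(Q[:,:2]-[.5976,.0394]);u=q@ex;v=q@ey;h=Q[:,2]>.026
for lo in np.arange(0,.3,.025):
    k=h&(u>lo)&(u<lo+.025)
    print(round(lo,3),k.sum(),np.round(np.percentile(v[k],[2,98])*1e3,1) if k.sum()>5 else "", np.round(np.percentile(v[k],[2,98]).mean()*1e3,1)if k.sum()>5 else "")
print(np.percentile(u[h],[.5,1,99,99.5]))
E
```

```text
[[ 0.283 -0.959 -0.   ]
 [-0.959 -0.283  0.   ]
 [-0.     0.    -1.   ]]
shift [-0.46  -1.997  0.201] turn [-0.     0.    -0.914]
0.0 26 [-38.9  39. ] 0.1
0.025 24 [-38.2  39.2] 0.5
0.05 31 [-38.4  39.1] 0.4
0.075 31 [-38.6  39.2] 0.3
0.1 22 [-37.4  37.7] 0.1
0.125 19 [-35.   32.8] -1.1
0.15 192 [-37.   38.2] 0.6
0.175 195 [-34.7  38.4] 1.8
0.2 201 [-36.5  38.7] 1.1
0.225 198 [-36.6  38.2] 0.8
0.25 208 [-36.6  38.6] 1.0
0.275 105 [-34.8  36.7] 1.0
[0.00529094 0.0106679  0.28709607 0.28819217]
```

Call:
send_rows:
  steps: [-0.115,-0.5,0.05,0,0,-0.25,-1,-0.23,-1.0,0.1,0,0,-0.5,-1,-0.23,-1.0,0.1,0,0,-0.7,-1,-0.23,-1.0,0.1,0,0,-0.914,-1,-0.23,-1.0,0.1,0,0,-0.914,-1,-0.23,-1.0,0.1,0,0,-0.914,-1,-0.23,-1.0,0.1,0,0,-0.914,-1,-0.23,-1.0,0.1,0,0,-0.914,-1,-0.23,-1.0,0.1,0,0,-0.914,-1,-0.23,-1.0,0.1,0,0,-0.914,-1]
  grip_force: 20

```text
time_s: 2.45
ee_pos: [0.3791, -0.4017, 0.1753]
tool_rot: [3.133, 0.234, 0.0]
contact_force: [-0.6, -0.6, -0.7]
gripper_width: 0.0928
```

```bash
python3 - <<'E'
from h import *
goal([.602,-.276,.16],np.radians(8.7)); print(env.state()["q"].round(2))
E
```

```text
shift [ 0.956 -0.365  0.061] turn [ 0.    -0.    -0.002]
[-0.9   0.38  1.67  0.    1.09 -1.05]
```

Call:
send_rows:
  steps: [0.25,-0.1,0.06,0,0,0,-1,0.5,-0.2,0.06,0,0,0,-1,0.75,-0.3,0.06,0,0,0,-1,0.956,-0.365,0.061,0,0,-0.002,-1,0.956,-0.365,0.061,0,0,-0.002,-1,0.956,-0.365,0.061,0,0,-0.002,-1]

```text
time_s: 3.2
ee_pos: [0.6014, -0.2752, 0.1596]
tool_rot: [-3.132, -0.242, 0.001]
contact_force: [-0.6, -0.4, -0.2]
gripper_width: 0.093
```

```bash
python3 - <<'E'
from h import *
p,d,P=cloud("wrist"); cv2.imwrite("pics/w1.png",p[:,:,::-1])
for l in ["handle","carrier"]:
    for r in env.regions_of("wrist",l)[:1]:
        Q=P[r["region"]]; Q=Q[Q[:,2]<.1]; print(l,r["confidence"],r["centre"])
        for a,b in [(.006,.02),(.05,.1),(.07,.1)]:
            q=Q[(Q[:,2]>a)&(Q[:,2]<b)]
            if len(q)>5: print(a,len(q),cv2.minAreaRect((q[:,:2]*1000).astype(np.float32)))
goal([.602,-.276,.064],np.radians(8.7)); st=env.state();print(st["ee_pos"],heading(st))
E
```

```text
handle 0.96 [138.5, 253.6]
0.006 5302 ((593.4535522460938, -228.45843505859375), (46.04671096801758, 138.81845092773438), 8.862878799438477)
0.05 513 ((601.051025390625, -277.4259338378906), (11.842609405517578, 29.184968948364258), 9.060005187988281)
0.07 465 ((601.0462646484375, -277.42889404296875), (11.724669456481934, 29.17389678955078), 8.915359497070312)
carrier 0.8 [136.6, 255.8]
0.006 5290 ((593.485595703125, -228.34222412109375), (45.95525360107422, 138.57183837890625), 8.792959213256836)
0.05 505 ((601.0291137695312, -277.2884521484375), (11.842609405517578, 28.906585693359375), 9.060005187988281)
0.07 457 ((601.0259399414062, -277.2931213378906), (11.698776245117188, 28.901885986328125), 8.854863166809082)
shift [ 0.006 -0.     0.385] turn [-0.     0.     0.001]
[ 0.60056116 -0.2762685   0.16012547] 8.756380037486608
```

View pics/w1.png

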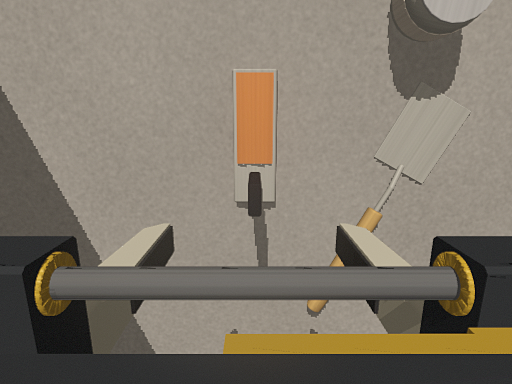

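Call:
send_rows:
  steps: [0.003,0,0.15,0,0,0,-1,0.003,0,0.28,0,0,0,-1,0.003,0,0.35,0,0,0,-1,0.003,0,0.384,0,0,0,-1,0.003,0,0.384,0,0,0,-1,0.003,0,0.384,0,0,0,1,0.003,0,0.384,0,0,0,1,0.003,0,0.384,0,0,0,1,0.003,0,0.384,0,0,0,1,0.003,0,0.384,0,0,0,1,0.003,0,0.384,0,0,0,1,0.003,0,0.384,0,0,0,1]

```text
time_s: 4.85
ee_pos: [0.6023, -0.2752, 0.0639]
tool_rot: [3.132, 0.243, -0.0]
contact_force: [0.8, 0.0, -0.2]
gripper_width: 0.0275
```

```bash
python3 - <<'E'
from h import *
st=env.state(); print(st["ee_pos"],heading(st),st["contact_force"],st["gripper_width"])
p,d,P=cloud("top")
r=env.regions_of("top","carrier")[0];Q=P[r["region"]];q=Q[(Q[:,2]>.006)&(Q[:,2]<.02)];print(r["confidence"],cv2.minAreaRect((q[:,:2]*1000).astype(np.float32)))
# pre-gate pose: nose at dock x=-25mm -> handle at -145
a=np.radians(7.5);ex=np.array([-np.sin(a),np.cos(a)])
g=np.array([.5976,.0394])-ex*.145; print(g); goal([*g,.064],a)
E
```

```text
[ 0.60233002 -0.27520839  0.06394948] 8.873557386852635 [ 0.77014142  0.00778546 -0.16581548] 0.027514669121515112
0.87 ((593.6182861328125, -221.55047607421875), (45.8729248046875, 126.60322570800781), 8.3291654586792)
[ 0.6165263 -0.1043595]
shift [ 0.162 -0.666 -0.   ] turn [-0.     0.     0.015]
```

Call:
send_rows:
  steps: [0,0,0,0,0,0,1,0,0,0,0,0,0,1,0,0,0,0,0,0,1,0,0,0,0,0,0,1,0.02,-0.06,0,0,0,0,1]

```text
time_s: 5.58
ee_pos: [0.6049, -0.2598, 0.0639]
tool_rot: [3.132, 0.241, 0.0]
contact_force: [-1.0, 0.0, 0.4]
gripper_width: 0.0002
```

```bash
python3 - <<'E'
from h import *
st=env.state(); print(st["ee_pos"],heading(st),st["contact_force"],st["gripper_width"])
goal([.6165,-.1044,.064],np.radians(7.5))
E
```

```text
[ 0.60489072 -0.25976067  0.06393985] 8.798410336887994 [-0.98298796  0.02478454  0.37423377] 0.0002102613729520071
shift [ 0.141 -0.607 -0.   ] turn [ 0.    -0.     0.014]
```

```bash
python3 - <<'E'
from h import *
p,d,P=cloud("wrist"); p2,d2,P2=cloud("side")
cv2.imwrite("pics/w2.png",np.hstack([cv2.resize(p,(400,300)),cv2.resize(p2[100:260,160:380],(400,300))])[:,:,::-1])
for c,PP in (("wrist",P),("side",P2)):
  for l in ["handle","carrier"]:
    for r in env.regions_of(c,l)[:1]:
        Q=PP[r["region"]]; Q=Q[Q[:,2]<.1]; print(c,l,r["confidence"],r["centre"])
        for a,b in [(.006,.02),(.05,.1),(.07,.1)]:
            q=Q[(Q[:,2]>a)&(Q[:,2]<b)]
            if len(q)>5: print(a,len(q),cv2.minAreaRect((q[:,:2]*1000).astype(np.float32)))
E
```

```text
wrist handle 0.86 [149.8, 247.5]
0.006 8980 ((592.4135131835938, -223.00924682617188), (45.775611877441406, 127.79951477050781), 8.989070892333984)
0.05 11 ((598.7415771484375, -257.1800842285156), (16.43308448791504, 12.084216117858887), 9.73939037322998)
0.07 9 ((597.7720947265625, -251.4959716796875), (16.434368133544922, 0.7182304263114929), 8.616822242736816)
wrist carrier 0.58 [143.7, 246.6]
0.006 9048 ((592.5657348632812, -222.9939727783203), (46.10984802246094, 127.84518432617188), 8.926149368286133)
side handle 0.5 [158.6, 258.2]
0.006 229 ((593.0859375, -226.54092407226562), (43.85844802856445, 141.2803955078125), 9.3099365234375)
0.05 17 ((601.8508911132812, -265.4223327636719), (7.8598527908325195, 13.575695991516113), 8.212462425231934)
side carrier 0.79 [158.2, 262.2]
0.006 233 ((594.3497314453125, -226.42990112304688), (44.01434326171875, 141.8337860107422), 8.112110137939453)
0.05 17 ((601.8508911132812, -265.4223327636719), (7.8598527908325195, 13.575695991516113), 8.212462425231934)
```

View pics/w2.png

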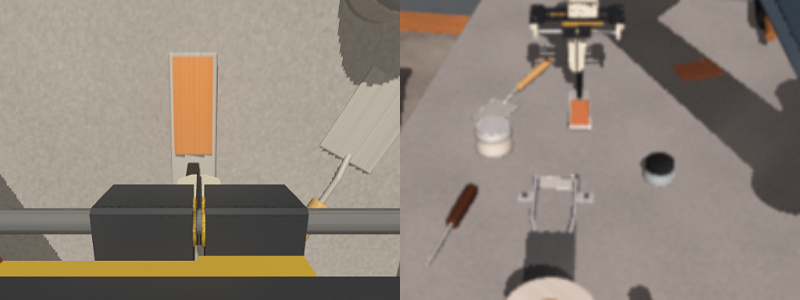

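```bash
python3 - <<'E'
from h import *
st=env.state();print(st["ee_pos"],st["time_s"])
p,d,P=cloud("side")
for r in range(124,160,2):
    print(r,[tuple((P[r,c]*1000).round().astype(int)) if d[r,c]>0 else 0 for c in (253,257,261)],p[r,257])
cv2.imwrite("pics/s3.png",cv2.resize(p[100:180,210:310],(800,640))[:600,:,::-1])
E
```

```text
[ 0.60501837 -0.25958831  0.06401582] 5.875
124 [(np.int64(619), np.int64(-250), np.int64(140)), (np.int64(604), np.int64(-251), np.int64(141)), (np.int64(588), np.int64(-250), np.int64(143))] [176 164 146]
126 [(np.int64(618), np.int64(-245), np.int64(134)), (np.int64(604), np.int64(-252), np.int64(132)), (np.int64(589), np.int64(-254), np.int64(132))] [176 163 147]
128 [(np.int64(619), np.int64(-249), np.int64(124)), (np.int64(604), np.int64(-252), np.int64(124)), (np.int64(590), np.int64(-260), np.int64(120))] [174 163 146]
130 [(np.int64(619), np.int64(-251), np.int64(115)), (np.int64(604), np.int64(-257), np.int64(113)), (np.int64(589), np.int64(-252), np.int64(116))] [177 164 148]
132 [(np.int64(619), np.int64(-254), np.int64(104)), (np.int64(604), np.int64(-254), np.int64(105)), (np.int64(617), np.int64(-453), np.int64(-3))] [175 161 145]
134 [(np.int64(619), np.int64(-250), np.int64(98)), (np.int64(604), np.int64(-255), np.int64(97)), (np.int64(614), np.int64(-430), np.int64(1))] [172 158 142]
136 [(np.int64(645), np.int64(-409), np.int64(0)), (np.int64(603), np.int64(-250), 
[... 1104 characters left out ...]
1)), (np.int64(592), np.int64(-284), np.int64(9))] [85 80 77]
152 [(np.int64(621), np.int64(-261), np.int64(11)), (np.int64(606), np.int64(-266), np.int64(10)), (np.int64(590), np.int64(-264), np.int64(12))] [135 114 105]
154 [(np.int64(619), np.int64(-250), np.int64(9)), (np.int64(602), np.int64(-244), np.int64(14)), (np.int64(587), np.int64(-251), np.int64(12))] [204 115  73]
156 [(np.int64(616), np.int64(-234), np.int64(10)), (np.int64(600), np.int64(-230), np.int64(14)), (np.int64(584), np.int64(-227), np.int64(18))] [211 118  75]
158 [(np.int64(614), np.int64(-216), np.int64(12)), (np.int64(598), np.int64(-217), np.int64(13)), (np.int64(583), np.int64(-221), np.int64(12))] [210 117  75]
```

View pics/s3.png

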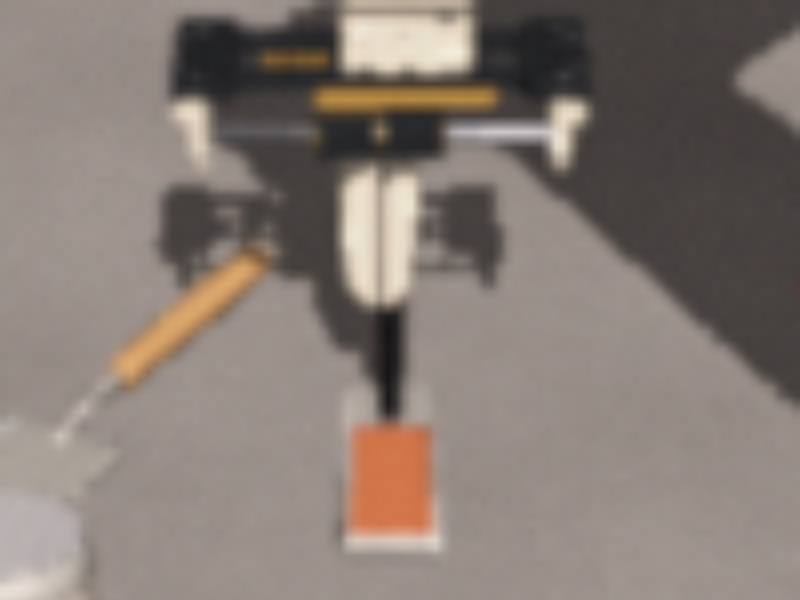

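```bash
python3 - <<'E'
from h import *
st=env.state();p,d,P=cloud("wrist")
R=Ro.from_rotvec(st["tool_rot"]).as_matrix();T=(P-st["ee_pos"])@R
print(env.calibration("wrist"))
for c in (215,240,250,256,262,275,290):
  print(c,[(r,*(T[r,c]*1000).round().astype(int).tolist(),d[r,c].round(3).item()) for r in range(200,300,8)])
E
```

```text
{'vfov': 63.76768795145557, 'cx': 254.2815361671378, 'cy': 196.3473133420743, 'hand_eye': array([[ 9.99999176e-01,  1.28341597e-03, -1.59115505e-05,
        -8.24199602e-04],
       [-1.24290607e-03,  9.71379905e-01,  2.37527969e-01,
        -6.54268878e-02],
       [ 3.20303349e-04, -2.37527753e-01,  9.71380700e-01,
        -1.83818421e-01],
       [ 0.00000000e+00,  0.00000000e+00,  0.00000000e+00,
         1.00000000e+00]])}
215 [(200, -33, -2, 64, 0.25600001215934753), (208, -34, 6, 65, 0.2590000033378601), (216, -34, 13, 66, 0.26100000739097595), (224, -34, 19, 65, 0.26100000739097595), (232, -34, 26, 64, 0.2619999945163727), (240, -11, -36, -110, 0.07800000160932541), (248, -10, -35, -114, 0.07500000298023224), (256, -10, -36, -120, 0.0689999982714653), (264, -9, -36, -125, 0.06400000303983688), (272, -9, -35, -125, 0.06400000303983688), (280, -9, -33, -125, 0.06400000303983688), (288, -9, -32, -126, 0.06400000303983688), (296, -9, -30, -126, 0.06400000303983688)]
240 [(200, -12, -4, 54, 0.24500000476837158), (208, -12, 2, 54, 0.24799999594688416), (216, -11, 3, 34, 0.226999998
[... 2366 characters left out ...]
 4, -34, -124, 0.06499999761581421), (280, 3, -34, -126, 0.06300000101327896), (288, 3, -32, -126, 0.06400000303983688), (296, 4, -29, -125, 0.06499999761581421)]
290 [(200, 29, -2, 64, 0.25600001215934753), (208, 29, 5, 64, 0.25699999928474426), (216, 29, 13, 65, 0.25999999046325684), (224, 30, 20, 65, 0.2619999945163727), (232, 30, 26, 64, 0.2630000114440918), (240, 8, -36, -110, 0.07800000160932541), (248, 8, -36, -115, 0.07400000095367432), (256, 7, -36, -119, 0.07000000029802322), (264, 7, -36, -124, 0.06499999761581421), (272, 7, -34, -124, 0.06499999761581421), (280, 7, -33, -125, 0.06499999761581421), (288, 7, -31, -125, 0.06499999761581421), (296, 7, -30, -126, 0.06499999761581421)]
```

```bash
python3 - <<'E'
from h import *
goal([.6015,-.2765,.021],np.radians(8.8))
E
```

```text
shift [-0.024  0.064  0.172] turn [ 0.    -0.     0.001]
```

Call:
send_rows:
  steps: [0,0,-0.04,0,0,0,0,-0.014,0.068,-0.04,0,0,0,0,-0.004,0.068,-0.04,0,0,0,0,-0.004,0.068,0,0,0,0,0,-0.004,0.068,0,0,0,0,0,-0.004,0.068,0,0,0,0,0,-0.004,0.068,0,0,0,0,0]

```text
time_s: 6.85
ee_pos: [0.6067, -0.2765, 0.0641]
tool_rot: [3.132, 0.243, 0.0]
contact_force: [-0.1, -0.0, -0.2]
gripper_width: 0.0466
```

```bash
python3 - <<'E'
from h import *
st=env.state();print(st["ee_pos"],st["gripper_width"],st["contact_force"],heading(st))
goal([.6015,-.2765,.021],np.radians(8.8))
E
```

```text
[ 0.60670967 -0.27645387  0.06412192] 0.04658667284190266 [-0.1199795  -0.00753153 -0.20947035] 8.886461781882
shift [-0.021 -0.003  0.172] turn [ 0.    -0.     0.001]
```

Call:
send_rows:
  steps: [-0.021,0,0,0,0,0,0,-0.021,0,0.05,0,0,0,0,-0.021,0,0.1,0,0,0,0,-0.021,0,0.14,0,0,0,0,-0.021,0,0.17,0,0,0,0,-0.021,0,0.17,0,0,0,1,-0.021,0,0.17,0,0,0,1,-0.021,0,0.17,0,0,0,1,-0.021,0,0.17,0,0,0,1,-0.021,0,0.17,0,0,0,1,-0.021,0,0.17,0,0,0,1]

```text
time_s: 8.22
ee_pos: [0.6016, -0.2775, 0.0218]
tool_rot: [3.132, 0.243, 0.001]
contact_force: [-0.0, 0.3, 2.7]
gripper_width: 0.0121
```

```bash
python3 - <<'E'
from h import *
st=env.state();print(st["ee_pos"],st["gripper_width"],st["contact_force"],heading(st))
p,d,P=cloud("top"); 
r=env.regions_of("top","carrier")[0];Q=P[r["region"]];q=Q[(Q[:,2]>.006)&(Q[:,2]<.02)];print(r["confidence"],cv2.minAreaRect((q[:,:2]*1000).astype(np.float32)))
p,d,P=cloud("side");cv2.imwrite("pics/s4.png",cv2.resize(p[100:180,210:310],(600,480))[:,:,::-1])
goal([.6165,-.1044,.021],np.radians(7.5))
E
```

```text
[ 0.60160118 -0.27746263  0.02179011] 0.012077309945724719 [-0.02822369  0.2615635   2.6523614 ] 8.873621263916137
0.7 ((592.5676879882812, -217.42727661132812), (46.10596466064453, 121.00883483886719), 9.285797119140625)
shift [ 0.166 -0.675  0.003] turn [ 0.    -0.     0.015]
```

View pics/s4.png

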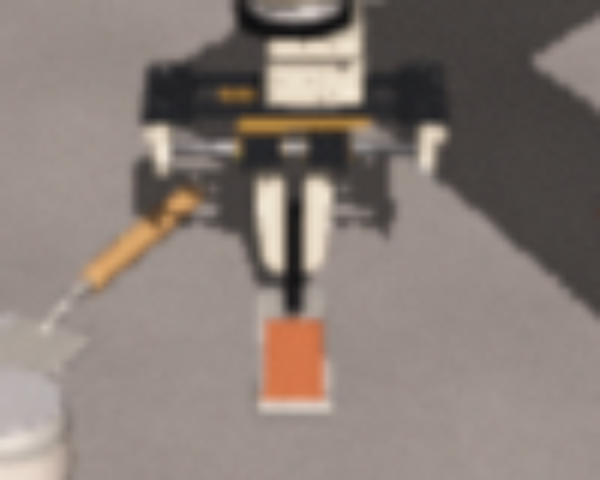

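Call:
send_rows:
  steps: [0.03,-0.06,0,0,0,0.005,1,0.06,-0.15,0,0,0,0.01,1,0.09,-0.25,0,0,0,0.015,1,0.115,-0.35,0,0,0,0.015,1,0.135,-0.45,0,0,0,0.015,1,0.15,-0.55,0,0,0,0.015,1,0.16,-0.63,0,0,0,0.015,1,0.166,-0.675,0,0,0,0.015,1,0.166,-0.675,0,0,0,0.015,1,0.166,-0.675,0,0,0,0.015,1]

```text
time_s: 9.62
ee_pos: [0.6167, -0.1032, 0.0218]
tool_rot: [-3.134, -0.205, -0.001]
contact_force: [-0.5, 5.8, 7.0]
gripper_width: 0.0122
```

```bash
python3 - <<'E'
from h import *
st=env.state();print(st["ee_pos"],st["gripper_width"],st["contact_force"],heading(st))
a=np.radians(7.5);ex=np.array([-np.sin(a),np.cos(a)]);ey=np.array([-np.cos(a),-np.sin(a)])
for n in ("top","wrist"):
    p,d,P=cloud(n); cv2.imwrite(f"pics/{n}5.png",p[:,:,::-1])
    r=env.regions_of(n,"carrier")[0];Q=P[r["region"]];q=Q[(Q[:,2]>.006)&(Q[:,2]<.02)];R=cv2.minAreaRect((q[:,:2]*1000).astype(np.float32));print(n,r["confidence"],R)
    c=np.array(R[0])/1e3-[.5976,.0394]; print("carrier visible centre in dock",c@ex,c@ey,"nose",(q[:,:2]-[.5976,.0394]).dot(ex).max())
    q=P.reshape(-1,3)[:,:2]-[.5976,.0394];u=q@ex;v=q@ey;zz=P.reshape(-1,3)[:,2];h=(zz>.028)&(zz<.045)&(abs(v)<.05)
    for lo in np.arange(.02,.3,.03):
        k=h&(u>lo)&(u<lo+.03)
        if k.sum()<10: continue
        L=v[k&(v<0)];U=v[k&(v>0)]; print(round(lo,3),k.sum(),np.round(np.r_[np.percentile(L,[2,50,98]),np.percentile(U,[2,50,98])]*1e3,1))
E
```

```text
[ 0.61667285 -0.10322471  0.02179689] 0.012226909532506328 [-0.46634113  5.81874803  6.98821814] 7.501615267655199
top 0.54 ((606.1414184570312, -20.418468475341797), (45.917877197265625, 75.26670837402344), 7.015824794769287)
carrier visible centre in dock -0.06042159201248325 -0.0006604685235455142 nose -0.02286950416185738
0.02 35 [-38.8 -35.9 -34.1  33.9  36.2  38.9]
0.05 33 [-38.9 -36.3 -34.1  34.   36.8  39. ]
0.08 31 [-39.2 -36.3 -34.   33.9  35.9  38.1]
0.11 37 [-36.4 -33.4 -29.2  30.7  33.7  36.9]
0.14 162 [-38.4 -21.1  -1.5   0.6  21.4  38.3]
0.17 240 [-38.  -19.8  -1.6   0.7  19.6  38.4]
0.2 243 [-37.8 -19.2  -1.2   0.9  20.2  39.1]
0.23 240 [-37.8 -18.5  -0.3   1.6  21.4  39.1]
0.26 248 [-37.6 -19.5  -0.8   1.3  20.1  39.2]
0.29 14 [-36.1 -11.6  -2.1   3.5  26.3  35.4]
wrist 0.84 ((608.2809448242188, -45.501007080078125), (46.14543533325195, 123.24176025390625), 7.543889999389648)
carrier visible centre in dock -0.0855688102522227 0.0004922373092213373 nose -0.023936067611460155
```

View pics/wrist5.png

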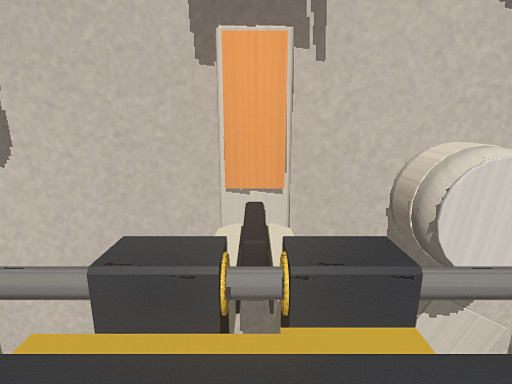

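Call:
send_rows:
  steps: [0,0,-0.002,0,0,0,1,0,-0.02,-0.002,0,0,0,1,0,-0.05,-0.002,0,0,0,1,0,-0.07,-0.002,0,0,0,1,0,-0.09,-0.002,0,0,0,1,0,-0.11,-0.002,0,0,0,1,0,-0.13,-0.002,0,0,0,1,0,-0.15,-0.002,0,0,0,1,0,-0.17,-0.002,0,0,0,1,0,-0.19,-0.002,0,0,0,1]

```text
time_s: 11.08
ee_pos: [0.6115, -0.0579, 0.0226]
tool_rot: [3.133, 0.205, 0.005]
contact_force: [4.3, -5.6, -0.1]
gripper_width: 0.012
```

```bash
cat >> h.py <<'E'
def dk():
    st=env.state(); a=np.radians(7.5);ex=np.array([-np.sin(a),np.cos(a)]);ey=np.array([-np.cos(a),-np.sin(a)])
    F=np.array(st["contact_force"]); q=st["ee_pos"][:2]-np.array([.5976,.0394])
    print("t",st["time_s"],"tcp dock x,y mm",(q@ex*1e3).round(1),(q@ey*1e3).round(1),"z",st["ee_pos"][2].round(4),"nose",(q@ex*1e3+120).round(1),"F dock",(F[:2]@ex).round(1),(F[:2]@ey).round(1),F[2].round(1),"M",np.round(st["torque"],2),"w",round(st["gripper_width"],4),"head",heading(st).round(2))
E
python3 -c "
from h import *
dk()"
```

```text
t 11.075 tcp dock x,y mm -98.3 -1.1 z 0.0226 nose 21.7 F dock -6.1 -3.6 -0.1 M [-1.21 -0.97 -0.28] w 0.012 head 7.49
```

Call:
send_rows:
  steps: [0,-0.02,0,0,0,0,1,0,-0.04,0,0,0,0,1,0,-0.06,0,0,0,0,1,0,-0.08,0,0,0,0,1,0,-0.1,0,0,0,0,1,0,-0.12,0,0,0,0,1,0,-0.14,0,0,0,0,1,0,-0.16,0,0,0,0,1,0,-0.18,0,0,0,0,1,0,-0.2,0,0,0,0,1,0,-0.22,0,0,0,0,1]

```text
time_s: 12.45
ee_pos: [0.6029, -0.0023, 0.022]
tool_rot: [3.135, 0.206, 0.0]
contact_force: [3.0, -2.1, 0.3]
gripper_width: 0.0119
```

```bash
python3 - <<'E'
from h import *
dk()
p,d,P=cloud("top");cv2.imwrite("pics/top6.png",cv2.resize(p[140:240,170:330],(800,500),interpolation=cv2.INTER_CUBIC)[:,:,::-1])
a=np.radians(7.5);ex=np.array([-np.sin(a),np.cos(a)]);ey=np.array([-np.cos(a),-np.sin(a)])
r=env.regions_of("top","carrier")[0];Q=P[r["region"]];q=Q[(Q[:,2]>.004)&(Q[:,2]<.02)];R=cv2.minAreaRect((q[:,:2]*1000).astype(np.float32));print(R)
q=q[:,:2]-[.5976,.0394];print(np.percentile(q@ex,[1,99]),np.percentile(q@ey,[1,99]))
E
```

```text
t 12.45 tcp dock x,y mm -42.0 0.2 z 0.022 nose 78.0 F dock -2.4 -2.7 0.3 M [-0.3  -0.62 -0.2 ] w 0.0119 head 7.52
((591.3875732421875, 96.0303955078125), (45.670135498046875, 41.629974365234375), 0.1487542688846588)
[0.03466013 0.07775987] [-0.02286021  0.01981088]
```

View pics/top6.png

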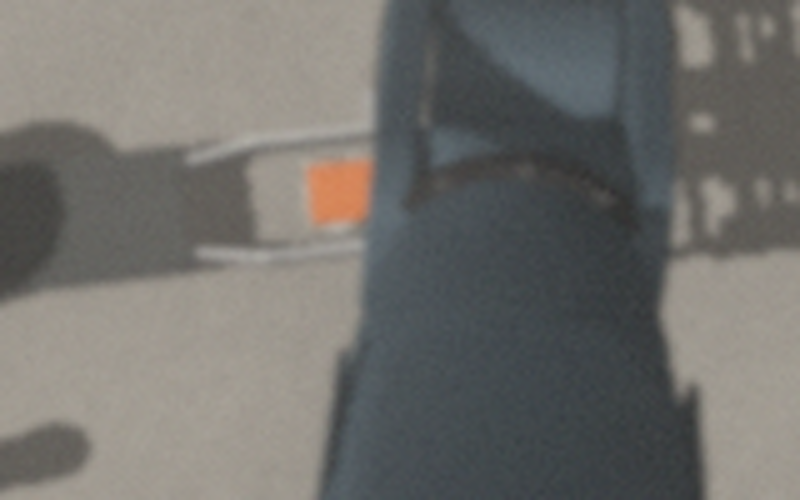

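Call:
send_rows:
  steps: [0,-0.02,0,0,0,0,1,0,-0.04,0,0,0,0,1,0,-0.06,0,0,0,0,1,0,-0.08,0,0,0,0,1,0,-0.1,0,0,0,0,1,0,-0.12,0,0,0,0,1,0,-0.14,0,0,0,0,1,0,-0.16,0,0,0,0,1,0,-0.18,0,0,0,0,1,0,-0.2,0,0,0,0,1,0,-0.22,0,0,0,0,1]

```text
time_s: 13.92
ee_pos: [0.5957, 0.0522, 0.022]
tool_rot: [3.135, 0.206, 0.0]
contact_force: [2.2, -3.2, 0.8]
gripper_width: 0.0118
```

```bash
python3 - <<'E'
from h import *
dk()
for n in ("top","wrist"):
  p,d,P=cloud(n)
  a=np.radians(7.5);ex=np.array([-np.sin(a),np.cos(a)]);ey=np.array([-np.cos(a),-np.sin(a)])
  r=env.regions_of(n,"carrier")
  if not r: continue
  Q=P[r[0]["region"]];q=Q[(Q[:,2]>.004)&(Q[:,2]<.02)];q=q[:,:2]-[.5976,.0394]
  if len(q)>20:print(n,len(q),np.percentile(q@ex,[1,99]),np.percentile(q@ey,[1,99]))
E
```

```text
t 13.925 tcp dock x,y mm 13.0 0.2 z 0.022 nose 133.0 F dock -3.5 -1.8 0.8 M [-0.38 -0.63 -0.12] w 0.0118 head 7.53
top 68 [0.11440371 0.13200173] [-0.02199145  0.01754754]
wrist 14086 [0.01405591 0.13148915] [-0.02141025  0.02320478]
```

Call:
send_rows:
  steps: [0,-0.02,0,0,0,0,1,0,-0.04,0,0,0,0,1,0,-0.06,0,0,0,0,1,0,-0.08,0,0,0,0,1,0,-0.1,0,0,0,0,1,0,-0.12,0,0,0,0,1,0,-0.14,0,0,0,0,1,0,-0.16,0,0,0,0,1,0,-0.18,0,0,0,0,1,0,-0.2,0,0,0,0,1,0,-0.22,0,0,0,0,1]

```text
time_s: 15.5
ee_pos: [0.5885, 0.1068, 0.022]
tool_rot: [3.135, 0.206, -0.0]
contact_force: [3.0, -2.4, 0.8]
gripper_width: 0.0119
```

```bash
python3 -c "
from h import *
dk()"
```

```text
t 15.5 tcp dock x,y mm 68.0 0.2 z 0.022 nose 188.0 F dock -2.8 -2.7 0.8 M [-0.32 -0.61  0.07] w 0.0119 head 7.53
```

Call:
send_rows:
  steps: [0,-0.008,0,0,0,0,1,0,-0.016,0,0,0,0,1,0,-0.024,0,0,0,0,1,0,-0.032,0,0,0,0,1,0,-0.04,0,0,0,0,1]
  grip_force: 14

```text
time_s: 16.12
ee_pos: [0.5872, 0.1164, 0.022]
tool_rot: [-3.135, -0.206, -0.0]
contact_force: [2.7, -2.4, 0.8]
gripper_width: 0.0117
```

Call:
send_rows:
  steps: [0,-0.004,0,0,0,0,1,0,-0.008,0,0,0,0,1,0,-0.012,0,0,0,0,1,0,-0.016,0,0,0,0,1,0,-0.02,0,0,0,0,1]

```text
time_s: 16.75
ee_pos: [0.5866, 0.1214, 0.022]
tool_rot: [-3.135, -0.206, -0.0]
contact_force: [2.1, -2.3, 0.5]
gripper_width: 0.012
```

Call:
send_rows:
  steps: [0,-0.004,0,0,0,0,1,0,-0.008,0,0,0,0,1,0,-0.012,0,0,0,0,1,0,-0.016,0,0,0,0,1,0,-0.018,0,0,0,0,1]

```text
time_s: 17.38
ee_pos: [0.5858, 0.1258, 0.0219]
tool_rot: [-3.135, -0.206, 0.001]
contact_force: [-0.7, -1.2, 0.2]
gripper_width: 0.0116
```

Call:
send_rows:
  steps: [0,-0.004,0,0,0,0,1,0,-0.008,0,0,0,0,1,0,-0.012,0,0,0,0,1,0,-0.016,0,0,0,0,1,0,-0.018,0,0,0,0,1]

```text
time_s: 18.0
ee_pos: [0.5854, 0.1303, 0.022]
tool_rot: [-3.135, -0.206, 0.0]
contact_force: [-0.1, -1.0, -1.1]
gripper_width: 0.0116
```

Call:
send_rows:
  steps: [0,-0.004,0,0,0,0,1,0,-0.008,0,0,0,0,1,0,-0.012,0,0,0,0,1,0,-0.016,0,0,0,0,1,0,-0.018,0,0,0,0,1]

```text
time_s: 18.62
ee_pos: [0.5848, 0.1348, 0.022]
tool_rot: [-3.135, -0.206, 0.0]
contact_force: [0.5, -0.3, -1.3]
gripper_width: 0.0118
```

Call:
send_rows:
  steps: [0,-0.004,0,0,0,0,1,0,-0.008,0,0,0,0,1,0,-0.012,0,0,0,0,1,0,-0.016,0,0,0,0,1,0,-0.018,0,0,0,0,1]

```text
time_s: 19.25
ee_pos: [0.5842, 0.1392, 0.022]
tool_rot: [3.135, 0.206, -0.0]
contact_force: [-0.0, -0.1, -1.6]
gripper_width: 0.0119
```

Call:
send_rows:
  steps: [0,-0.004,0,0,0,0,1,0,-0.008,0,0,0,0,1,0,-0.012,0,0,0,0,1,0,-0.016,0,0,0,0,1,0,-0.018,0,0,0,0,1]

```text
time_s: 19.88
ee_pos: [0.5839, 0.1429, 0.0222]
tool_rot: [3.134, 0.206, 0.001]
contact_force: [0.3, -6.8, 0.3]
gripper_width: 0.0114
```

Call:
send_rows:
  steps: [0,-0.004,0,0,0,0,1,0,-0.004,0,0,0,0,1]

```text
time_s: 20.12
ee_pos: [0.5837, 0.144, 0.0221]
tool_rot: [3.134, 0.206, 0.0]
contact_force: [1.1, -5.5, 0.0]
gripper_width: 0.0122
```

```bash
python3 -c "
from h import *
dk()"
```

```text
t 20.125 tcp dock x,y mm 105.5 0.1 z 0.0221 nose 225.5 F dock -5.6 -0.4 0.0 M [-1.1  -0.23  0.03] w 0.0122 head 7.54
```

Sliding at ~5.5 N; proceed in ~1 mm steps.

Call:
send_rows:
  steps: [0,-0.004,0,0,0,0,1,0,-0.004,0,0,0,0,1]

```text
time_s: 20.38
ee_pos: [0.5836, 0.145, 0.0222]
tool_rot: [3.134, 0.206, 0.001]
contact_force: [-0.0, -6.6, 1.5]
gripper_width: 0.0118
```

```bash
python3 -c "
from h import *
dk()"
```

```text
t 20.375 tcp dock x,y mm 106.5 0.1 z 0.0222 nose 226.5 F dock -6.5 0.9 1.5 M [-1.04 -0.22  0.02] w 0.0118 head 7.54
```

Call:
send_rows:
  steps: [0,-0.003,0,0,0,0,1,0,-0.003,0,0,0,0,1]

```text
time_s: 20.62
ee_pos: [0.5835, 0.1457, 0.0222]
tool_rot: [3.134, 0.206, 0.0]
contact_force: [0.8, -5.8, -0.2]
gripper_width: 0.0119
```

```bash
python3 -c "
from h import *
dk()"
```

```text
t 20.625 tcp dock x,y mm 107.2 0.1 z 0.0222 nose 227.2 F dock -5.8 0.0 -0.2 M [-1.07 -0.18  0.03] w 0.0119 head 7.54
```

Call:
send_rows:
  steps: [0,-0.003,0,0,0,0,1,0,-0.003,0,0,0,0,1]

```text
time_s: 20.88
ee_pos: [0.5834, 0.1464, 0.0221]
tool_rot: [3.134, 0.206, 0.0]
contact_force: [0.8, -6.0, -0.1]
gripper_width: 0.0119
```

Call:
send_rows:
  steps: [0,-0.003,0,0,0,0,1,0,-0.003,0,0,0,0,1]

```text
time_s: 21.12
ee_pos: [0.5835, 0.1466, 0.0223]
tool_rot: [3.133, 0.207, 0.001]
contact_force: [1.6, -9.4, 1.9]
gripper_width: 0.0124
```

Call:
send_rows:
  steps: [0,-0.001,0,0,0,0,1,0,-0.001,0,0,0,0,1,0,-0.001,0,0,0,0,1]

```text
time_s: 21.5
ee_pos: [0.5835, 0.1467, 0.0223]
tool_rot: [3.133, 0.207, 0.001]
contact_force: [0.5, -10.7, 2.7]
gripper_width: 0.0119
```

```bash
python3 - <<'E'
from h import *
dk()
p,d,P=cloud("wrist"); cv2.imwrite("pics/w9.png",p[:,:,::-1])
a=np.radians(7.5);ex=np.array([-np.sin(a),np.cos(a)]);ey=np.array([-np.cos(a),-np.sin(a)])
for l in("carrier","handle"):
  r=env.regions_of("wrist",l)
  if r:
    Q=P[r[0]["region"]]
    for lo,hi in((.004,.02),(.05,.1)):
      q=Q[(Q[:,2]>lo)&(Q[:,2]<hi)][:,:2]-[.5976,.0394]
      if len(q)>9:print(l,lo,len(q),np.percentile(q@ex,[1,99]),np.percentile(q@ey,[1,99]))
E
```

```text
t 21.5 tcp dock x,y mm 108.2 -0.0 z 0.0223 nose 228.2 F dock -10.6 0.8 2.7 M [-1.97 -0.2   0.11] w 0.0119 head 7.54
carrier 0.004 3829 [0.10654223 0.14718237] [-0.02166648  0.02316682]
carrier 0.05 1152 [0.11119625 0.12314781] [-0.00489907  0.00669719]
handle 0.004 3753 [0.10681024 0.14714513] [-0.02121752  0.0230241 ]
handle 0.05 1129 [0.11147451 0.12314819] [-0.00487664  0.00671668]
```

View pics/w9.png

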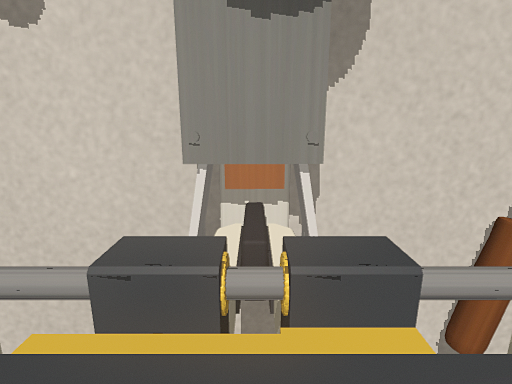

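Call:
send_rows:
  steps: [0,-0.001,0,0,0,0,1,0,-0.001,0,0,0,0,1,0,-0.001,0,0,0,0,1]

```text
time_s: 22.02
ee_pos: [0.5835, 0.1467, 0.0224]
tool_rot: [3.133, 0.207, 0.001]
contact_force: [1.0, -12.7, 2.6]
gripper_width: 0.012
```

```bash
python3 -c "
from h import *
dk()"
```

```text
t 22.025 tcp dock x,y mm 108.2 -0.0 z 0.0224 nose 228.2 F dock -12.7 0.7 2.6 M [-2.17 -0.18  0.11] w 0.012 head 7.55
```

Call:
send_rows:
  steps: [0,0.004,0,0,0,0,1,0,0.004,0,0,0,0,1,0,0.004,0,0,0,0,0,0,0.004,0,0,0,0,0,0,0.004,0,0,0,0,0,0,0.004,0,0,0,0,0,0,0.004,-0.02,0,0,0,0,0,0.004,-0.1,0,0,0,0,0,0.004,-0.25,0,0,0,0,0,0.004,-0.45,0,0,0,0,0,0.004,-0.6,0,0,0,0,0,0.004,-0.6,0,0,0,0]

```text
time_s: 23.52
ee_pos: [0.5848, 0.1476, 0.1765]
tool_rot: [-3.134, -0.206, -0.011]
contact_force: [0.0, 0.4, -1.2]
gripper_width: 0.0465
```

Call:
send_rows:
  steps: [0,0.25,-0.1,0,0,0,0,0,0.5,-0.1,0,0,0,0,0,0.75,-0.1,0,0,0,0,0,0.9,-0.1,0,0,0,0,0,0.9,-0.1,0,0,0,0,0,0.9,-0.1,0,0,0,0]

```text
time_s: 24.28
ee_pos: [0.6123, -0.0752, 0.1968]
tool_rot: [-3.134, -0.206, 0.001]
contact_force: [-0.8, -0.1, 0.1]
gripper_width: 0.0464
```

```bash
python3 - <<'E'
from h import *
dk()
a=np.radians(7.5);ex=np.array([-np.sin(a),np.cos(a)]);ey=np.array([-np.cos(a),-np.sin(a)])
ims=[]
for n in ("wrist","side","top"):
  p,d,P=cloud(n); ims.append(p)
  for l in("carrier","handle","gate"):
    r=env.regions_of(n,l)
    if r:
      Q=P[r[0]["region"]]
      for lo,hi in((.004,.02),(.05,.1)):
        q=Q[(Q[:,2]>lo)&(Q[:,2]<hi)][:,:2]-[.5976,.0394]
        if len(q)>9:print(n,l,round(r[0]["confidence"],2),lo,len(q),np.percentile(q@ex,[1,99]).round(4),np.percentile(q@ey,[1,99]).round(4))
c=[cv2.resize(ims[0],(400,300)),cv2.resize(ims[1][150:270,170:330],(400,300)),cv2.resize(ims[2][140:245,160:300],(400,300))]
cv2.imwrite("pics/fin.png",np.vstack([np.hstack(c[:2]),np.hstack([c[2],c[2]*0])])[:,:,::-1])
E
```

```text
t 24.275 tcp dock x,y mm -115.5 0.4 z 0.1968 nose 4.5 F dock 0.0 0.8 0.1 M [-0.1  -0.1  -0.03] w 0.0464 head 7.52
wrist carrier 0.46 0.004 127 [-0.1487 -0.0922] [-0.1201 -0.0905]
wrist carrier 0.46 0.05 2868 [-0.159  -0.0965] [-0.1585 -0.0959]
wrist gate 0.92 0.004 93 [-0.0039 -0.001 ] [-0.0283  0.0345]
side carrier 0.69 0.004 63 [0.0872 0.1226] [-0.0208  0.0196]
side carrier 0.69 0.05 56 [0.0911 0.1237] [-0.0063  0.0057]
side handle 0.47 0.004 74 [0.0873 0.1236] [-0.0208  0.0225]
side handle 0.47 0.05 28 [0.1035 0.1238] [-0.0033  0.0031]
side gate 0.47 0.004 56 [-0.0037  0.0054] [-0.0292  0.0306]
top carrier 0.67 0.004 218 [0.0899 0.153 ] [-0.0231  0.0219]
top carrier 0.67 0.05 54 [0.0939 0.1222] [-0.0065  0.0052]
top handle 0.71 0.004 226 [0.0892 0.153 ] [-0.0231  0.0221]
top handle 0.71 0.05 54 [0.0939 0.1222] [-0.0065  0.0052]
```

View pics/fin.png

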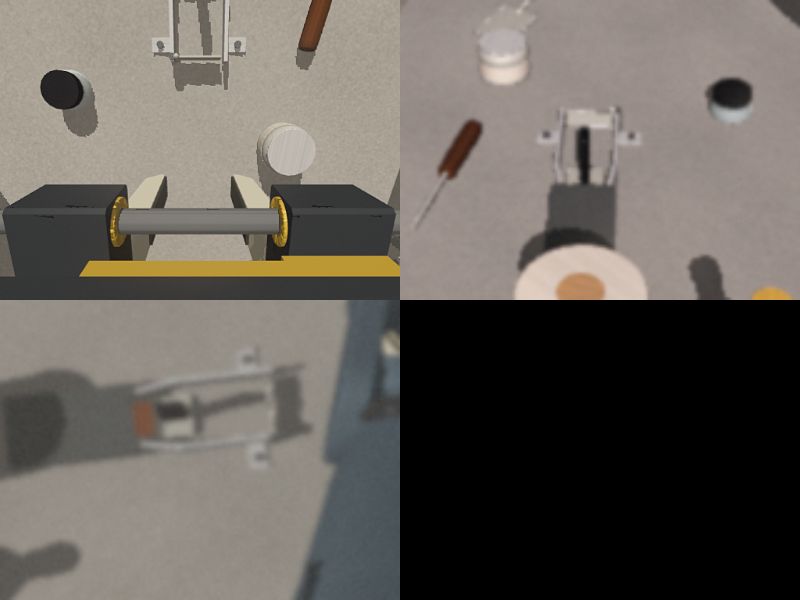

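The wrist view shows the gate shut at (195, 57). The side view shows it at (588, 112), with the handle centred at (583, 150). The carrier's nose is at about 228 mm and within 1 mm of the centre line.

```bash
python3 -c "
from h import *
print(env.close_job())"
```

```text
the job is handed in; nothing more can be done
None
```

I slid the carrier through the gate and under the hood, and pushed the buffer shoe back until it stopped. Then I let go and backed off, and handed the job in at about 24 s of the 67 s allowed. No verdict is reported.

- **Shoe:** it slid at about 6 N, then stood firm. The last two pushes raised the measured force to 12.7 N, under the 20 N limit, and the arm hardly moved. The shoe is out of sight, so that it is home is inferred from this force rise. The slide I felt for certain was about 4.3 mm, and contact probably began somewhat earlier, so the 4.5 mm mark was not measured directly.
- **Final pose:** the nose is about 228 mm past the gateway and within about 1 mm of the centre line. The gate looks shut in the wrist and side views. The robot was clear of everything, with its measured force near zero.
- **Not measured at the end:** I did not measure the carrier's tilt, or check the positions of the other things on the bench. The arm and carrier stayed clear of them throughout.
- **Disagreement found:** the first grasp closed on nothing, just above the handle, and the carrier did not move. The side and wrist cameras both showed the fingertips about 40 mm higher than the stated tool geometry implies. I lowered the grasp by 43 mm, and the second grip held, closing to the bar's 12 mm with no slip seen during the push.

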